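# Press a fresh label on a spice tube in the labelling cradle

## Task

A spice tube with a freshly stuck label lies on the drying rest. Lay it in the two V-blocks of the labelling cradle and let go, slide the cradle's jaw shut until its spring firmly pinches the tube lengthwise against the end stop, leave the jaw shut, then press straight down on the middle of the tube with about 10 N (never over 50 N: it is glass) so that it bears on both sides of the V, and finish while still holding it pressed. Leave the jar, the bowl and the ramekin where they stand.

Things in the scene. Friction and masses are not known exactly. Their poses are not given: they have to be found in the camera images.
- tube_mid (a point): centre (on the axis, half-way along) of the amber glass spice tube with paper label and steel lid: a smooth cylinder 40 mm in diameter, 130 mm long, about 0.15 kg, lying on the drying rest at the start. Its y axis runs along the tube towards the lid; either end may face the stop. Its roll about y means nothing.
- rest: wooden drying rest (fixed), a board 80 x 140 x 8 mm; origin at the centre of its underside, z up. Two notched supports, each 16 mm long, stand 45 mm either side of the middle along its y axis. The tube lies along y, its axis 38 mm above the table; between the supports 74 mm of it are free for fingers.
- cradle: wooden labelling cradle (fixed), base 90 mm (x) by 264 mm (y), 12 mm thick; origin at the centre of its underside, z up, trough along y at x = 0. Two V-blocks, at y = -108 to -78 mm and y = -12 to +12 mm; the 66 mm between them is open down to the base, so fingers holding the tube at its middle fit in. End stop at the -y end; the jaw closes towards -y.
- seat (a point): fixed point of the cradle (same axes): where the tube's centre lies when it rests in both V-blocks with one end against the end stop; 50 mm above the table, at cradle y = -45 mm. Laying the tube 5 to 15 mm farther towards +y is fine: the jaw pushes it home.
- face_near: the two 45 degree V faces on the cradle's -x side (one contact line); same origin and axes as the cradle. Their upper edges are 44 mm above the table at x = -23 mm; their feet reach x = -30 mm.
- face_far: the two 45 degree V faces on the cradle's +x side (the other contact line), mirror image of the others; same origin and axes as the cradle.
- stop: the cradle's fixed wooden end stop at its -y end, 56 mm wide, 14 mm thick, its top 72 mm above the table, inner face at y = -110 mm; same origin and axes as the cradle.
- slide (a joint): position of the jaw's carriage (m): 0 when the jaw plate just touches a tube that lies against the stop (130 mm between the faces); grows as it opens (towards the cradle's +y), ends at -0.008 and 0.058. Starts at 0.030 to 0.052. Drags with about 3 N of friction and stays where it is left. Below 0 the jaw's spring pinches the tube; a push of about 8 N gets it to about -0.005, firmly pinched.
- jaw: aluminium jaw plate 50 mm wide, 10 mm thick, its top 72 mm above the table, carried by a spring (0.8 N per mm, about 1 N preload, gives up to 8 mm) on the carriage; the origin lies on its face (the one towards the stop), at table height, x = 0 of the cradle; axes as the cradle.
- handle (a point): on the jaw's wooden handle, an upright post 20 mm (cradle x) by 18 mm (cradle y), top 93 mm above the table, this point 78 mm above the table on the post's axis and 32 mm behind (+y of) the unloaded jaw's face. Push its +y side towards -y, or grip it across x; nothing stands behind it.
- jar_mid (a point): centre of a lidded amber glass jar, 64 mm in diameter, 80 mm tall; leave alone.
- bowl_mid (a point): middle of a steel bowl, 110 mm in diameter, 45 mm tall; leave alone.
- ramekin_mid (a point): centre of a white ceramic ramekin, 72 mm in diameter, 40 mm tall; leave alone.
Mind the look-alikes: they are no part of the job. Leave any purple look-alike of the part that bears tube_mid alone.

How it is judged:
On the way, in this order (a step that is already met when the one before it is completed fails the run):
1. the tube lies in both V-blocks between stop and open jaw, let go (x of tube_mid in the frame of cradle between -0.005 and 0.005 m and z of tube_mid in the frame of cradle between 0.045 and 0.054 m and angle between the y axis of tube_mid and the y axis of cradle, either way round below 0.08 rad and y of tube_mid in the frame of cradle between -0.05 and -0.01 m and contact force between the fingers and tube below 0.5 N and value of joint slide above 0.003 m), for 0.2 s.
2. the jaw is shut: the tube is pinched between jaw and end stop, over 1.5 N at each end (contact force between each of jaw, stop and tube above 1.5 N), for 0.1 s.
At the end, for the whole second after the job is handed in: Through the last second the tube lies in the V-blocks (within 5 mm and 0.08 rad, against the stop within 5 mm), the jaw still presses on it with over 1 N, and the fingers press it with over 3 N, so that it bears on each side of the V with over 2.5 N (weight alone gives under 1.4 N) (x of tube_mid in the frame of cradle between -0.005 and 0.005 m and z of tube_mid in the frame of cradle between 0.045 and 0.054 m and angle between the y axis of tube_mid and the y axis of cradle, either way round below 0.08 rad and y of tube_mid in the frame of cradle between -0.05 and -0.04 m and value of joint slide below 0 m and contact force between jaw and tube above 1 N and contact force between each of face_near, face_far and tube above 2.5 N and contact force between the fingers and tube above 3 N); the arm keeps its last pose, push and grip.
It fails at once if the glass tube is slammed or pressed too hard into the V (over 40 N on one side, a downward push of over 55 N) (contact force between any of face_near, face_far and tube above 40 N).
It fails at once if the jar is disturbed (moved over 30 mm) (distance of jar_mid from where it was at the start of the episode above 0.03 m).
It fails at once if the bowl is disturbed (moved over 30 mm) (distance of bowl_mid from where it was at the start of the episode above 0.03 m).
It fails at once if the ramekin is disturbed (moved over 30 mm) (distance of ramekin_mid from where it was at the start of the episode above 0.03 m).
It also fails if it takes over 61 s, if anything falls off the work surface, if the arm or the gripper's body presses on something with over 40 N, if the wrist force passes 120 N, or if a joint passes its speed limit or range.

## Robot

A 7-joint arm with a two-finger parallel gripper is mounted at the origin on the work surface. World frame = base frame: x ahead of the robot, y to its left, z up, the work surface at z = 0. Lengths are in m, angles in rad, forces in N, time in s.
With the tool pointing down it reaches from about 0.4 to 0.85 m from the base axis. Payload 4.5 kg.
Tool frame: the origin (TCP) lies at the centre of the arm's flange, where the gripper is bolted on; the fingertips stand 166 mm ahead of it and the grasp point (between the pads) lies 147 mm ahead of it (r.grip_depth is the distance from the TCP to the grasp point, in m); z points along the fingers, y is the line along which they close (so a half turn about z gives the same grasp; the last joint's range is limited). The gripper opens to 88 mm and grips with 3 to 60 N. Pads are 18 mm wide; open, the fingers measure 123 mm over their backs; the gripper's body (75 mm by 187 mm) begins 45 mm behind the grasp point.
Start: joints at [1.299, 0.689, -0.195, 1.565, 0.157, 0.902, -0.215], TCP at [0.188, -0.596, 0.405] pointing down, gripper open.
Joint ranges: [-3.01, 3.01], [-0.46, 2.08], [-1.47, 1.51], [0.13, 2.56], [-1, 4.14], [0.04, 2.09], [-2.66, 2.66]. Speed limits (rad/s): [2.57, 2.57, 3.14, 3.14, 3.14, 3.14, 3.14].

## Interface

Orientations are given as a unit quaternion [x, y, z, w].
In Python, from plant import status, cams, r, finder gives the robot as it stands.
- The arm moves only by the tool play_rows, never from a script. Its argument "rows" is a list of rows, each a list of 7 numbers: the opening in per cent of the stroke, from 0 (shut) to 100 (fully open), then the shift along the tool's x, y, z in m, then the turn, a rotation vector about the tool's x, y, z in degrees. A call has 1 to 8 rows; each row shifts and turns the commanded pose from where the row before left it, along the tool's axes as they then stand; what a row does not reach is not made up. A row lasts 1/8 s, in which the tool goes at most 62.5 mm and 10.7 degrees, less where a joint would pass 70% of its speed; a pose out of reach is approached as far as the arm can. A call with a gripper value outside its range is refused whole. The fingers move at their own pace and stop on an object; "grip_force" is the grip in N (left out, the last holds). Time passes only in rows, so rows that do not move let the fingers close. It gives the time, the measured TCP pose, the force, the opening and the grip force at its end, in the units of the state.
- status.get_state(): the state, without advancing time (a new reading comes with each control period).
- cams.snapshot(name): name is "scene" or "top" or "wrist"; returns the picture (400x640x3 uint8, red, green, blue); there is no depth.
- cams.camera_params(name): a dict with "vfov" (degrees; the focal length in pixels is half the picture's height over the tangent of half this angle, whatever the lens; pixels are square), "cx", "cy" (the principal point, pixels), "R" (3x3) and "t" (3): a world point X has camera coordinates R X + t; the wrist camera has in their place "tool_from_camera" (4x4, takes a point from camera to tool coordinates, whose origin is the TCP and whose axes are the flange's). Camera axes: x right, y down, z forward; pixel columns grow to the right and rows downward; lengths in m; the calibration is good to about 2 mm. A picture is of the moment at which its call begins: read the wrist's pose just before it. camera_params takes no time and is no camera call.
- r.finish_job(): hands the job in; it is judged then, once.
Trained networks look in the newest picture that a camera, given by its name, has taken for a name from the list of things; names that differ only in an ending like _2 or _b are one class to them, and where a whole thing is asked for, a point or a joint stands for the part that bears it (a point fixed in the world has none). Each returns a list of dicts, best first, with "score" (0 to 1); they miss things now and then, are a little off and sometimes report something else, mostly with a low value. They report only what shows in the picture. A call takes as long as a camera call. They do not tell look-alikes from the thing itself.
- finder.spot_in(camera, label): "at" ([x, y, z] in m, in the coordinates of the camera as it stood for that picture, good to about 4 mm: the middle of the surface that is visible of it).
- finder.regions_of(camera, label): "mask" (400x640 bool, what is visible of it).
The state is a dict: "clock": time; "q": joint angles; "qd": joint speeds; "joint_torque": joint torques, N m; "tool_pos": TCP position; "eef_rot": TCP orientation; "contact_force": force on the tool from outside, world axes, zero at the start; "moment": the same for the moment, N m; "opening": opening from 0.0 (shut) to 1.0 (fully open); "finger_force": force on a finger pad.
Only numpy, scipy, OpenCV 4.12 (cv2) and the standard library are available. Lean on these libraries where they do the work, as an engineer would, in place of code of your own. Each camera call takes 0.05 s, during which the arm holds its last target. There are 200 camera calls.

## Working session

There is one attempt and no reset: what is moved stays moved. The work goes in short steps, Python scripts to look and compute and a tool call to move; the robot and the scene stay as the last step left them, time stands still between calls to the robot, and variables do not carry over. Pictures are saved under pics/ and viewed, at most 10 in all, crops included, and the job is handed in when it is done.

Besides the shell and the picture viewer there is one more tool, called after ">>>" in YAML: its name, and indented under it one key for each argument. play_rows: Moves the arm, as the interface text tells. Its arguments: {"type":"object","properties":{"rows":{"type":"array","items":{"type":"array","items":{"type":"number"}}},"grip_force":{"type":"number"}},"required":["rows"]}

```bash
mkdir -p pics; ls; cat > h.py <<'E'
import numpy as np, cv2
from scipy.spatial.transform import Rotation as Ro
from plant import status, cams, r, finder
def params(n, st=None):
    p=cams.camera_params(n); f=200/np.tan(np.radians(p['vfov'])/2)
    if 'R' in p: R=np.array(p['R']);t=np.array(p['t']); W=R.T; o=-R.T@t
    else:
        T=np.array(p['tool_from_camera']); Rt=Ro.from_quat(st['eef_rot']).as_matrix()
        W=Rt@T[:3,:3]; o=Rt@T[:3,3]+np.array(st['tool_pos'])
    return f,p['cx'],p['cy'],W,o
def ray(P,px):
    f,cx,cy,W,o=P; d=W@np.array([(px[0]-cx)/f,(px[1]-cy)/f,1]); return o,d/np.linalg.norm(d)
def atz(P,px,z):
    o,d=ray(P,px); return o+d*(z-o[2])/d[2]
def tri(a,b):
    (o1,d1),(o2,d2)=a,b; s=np.linalg.lstsq(np.c_[d1,-d2],o2-o1,rcond=None)[0]
    p=o1+s[0]*d1;q=o2+s[1]*d2; return (p+q)/2,np.linalg.norm(p-q)
def proj(P,X):
    f,cx,cy,W,o=P; c=W.T@(np.array(X)-o); return np.array([cx+f*c[0]/c[2],cy+f*c[1]/c[2]])
def towr(P,c): return P[3]@np.array(c)+P[4]
def save(n,im,): cv2.imwrite('pics/'+n+'.png',im[:,:,::-1])
E
python3 - <<'E'
from h import *
np.set_printoptions(precision=4,suppress=True)
s=status.get_state(); print(s)
ims=[]
for n in ['scene','top']:
    im=cams.snapshot(n); ims.append(im); P=params(n); print(n,P[0],P[4],cams.camera_params(n))
    for l in ['tube_mid','rest','cradle','handle','stop','jaw','jar_mid','bowl_mid','ramekin_mid']:
        for d in finder.spot_in(n,l)[:3]: print(n,l,round(d['score'],2),towr(P,d['at']),proj(P,towr(P,d['at'])))
    save('a_'+n,im)
E
```

```text
pics
{'clock': 0.0, 'q': array([ 1.2988,  0.69  , -0.1945,  1.5663,  0.1573,  0.9025, -0.2151]), 'qd': array([ 0.0021, -0.0002,  0.0019, -0.0011, -0.001 , -0.0013,  0.0007]), 'joint_torque': array([  0.0008, -52.7554,  -1.2667, -15.3427,  -0.0527,   0.0066,
         0.0002]), 'tool_pos': array([ 0.188 , -0.5957,  0.4039]), 'eef_rot': array([ 0.9883,  0.1523, -0.0002, -0.0009]), 'contact_force': array([-0.3959, -0.0693,  0.2007]), 'moment': array([ 0.0109,  0.0398, -0.0084]), 'finger_force': 0.0, 'opening': 0.9968476385955619}
scene 374.25954345465703 [0.8432 0.5562 0.8602] {'vfov': 56.239070137414764, 'cx': 319.7615784019746, 'cy': 195.84747920096302, 'R': array([[-0.8739,  0.486 , -0.0108],
       [ 0.3894,  0.6866, -0.6139],
       [-0.291 , -0.5407, -0.7893]]), 't': array([ 0.4759, -0.1821,  1.2251])}
scene tube_mid 0.93 [0.5042 0.1797 0.0512] [368.2944 238.0551]
scene tube_mid 0.91 [0.3773 0.3072 0.0327] [439.3674 258.9131]
scene tube_mid 0.86 [0.3478 0.1197 0.0306] [402.858  201.8863]
scene rest 0.66 [0.5201 0.1771 0.0122] [361.23  247.828]
scene cradle 0.97 [ 0.5022 -0.1861  0.
[... 971 characters left out ...]
[379.1502 236.6073]
top rest 0.41 [ 0.4756 -0.3112  0.0681] [461.3452 244.9966]
top cradle 0.35 [ 0.7465 -0.0315  0.0813] [345.413 134.77 ]
top handle 0.66 [ 0.4913 -0.1145  0.0511] [378.512  238.2622]
top stop 0.69 [ 0.4781 -0.3127  0.0698] [462.1415 243.9287]
top jaw 0.61 [ 0.4915 -0.1309  0.0718] [386.5086 237.4404]
top jar_mid 0.96 [ 0.7434 -0.0305  0.0818] [344.9961 135.9055]
top jar_mid 0.43 [ 0.4996 -0.2771  0.034 ] [442.5745 236.3006]
top bowl_mid 0.67 [0.7547 0.1968 0.0183] [258.2518 139.2101]
top bowl_mid 0.28 [ 0.7463 -0.0306  0.0808] [345.0419 134.9221]
top bowl_mid 0.16 [ 0.474  -0.2782  0.0319] [443.2303 246.6682]
top ramekin_mid 0.71 [ 0.7564 -0.2194  0.0406] [416.657 137.341]
```

View pics/a_scene.png

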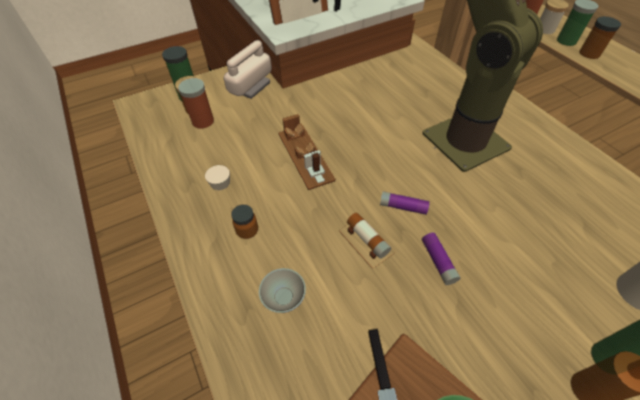

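View pics/a_top.png

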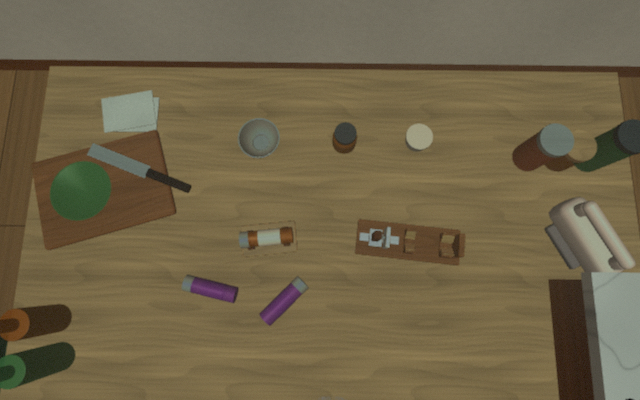

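Scene (368,235) and top (267,238): an amber tube with a white label and grey lid, on a wooden rest. The look-alikes are two purple tubes, at scene (405,203) and (440,258), top (283,300) and (210,288). By the description I choose the amber one. Next is a close crop of it and of the cradle.

```bash
python3 - <<'E'
from h import *
np.set_printoptions(precision=4,suppress=True)
def crop(im,x,y,w,h,k): return cv2.resize(im[y:y+h,x:x+w],None,fx=k,fy=k,interpolation=cv2.INTER_CUBIC)
t=cv2.imread('pics/a_top.png');s=cv2.imread('pics/a_scene.png')
A=np.hstack([crop(t,230,210,70,50,5),crop(s,335,205,70,70,5)[:250]])
B=crop(t,345,210,130,60,5)[:,:700]
B=np.pad(B,((0,0),(0,A.shape[1]-B.shape[1]),(0,0)))
cv2.imwrite('pics/crop.png',np.vstack([A,B]))
for n in ['scene','top']:
    cams.snapshot(n);P=params(n)
    for l in ['tube_mid','cradle','rest']:
        for d in finder.regions_of(n,l)[:2]:
            m=d['mask'].astype(np.uint8); c=max(cv2.findContours(m,0,1)[0],key=cv2.contourArea)
            rc=cv2.minAreaRect(c); b=cv2.boxPoints(rc); z={'tube_mid':.038,'cradle':.012,'rest':.008}[l]
            print(n,l,round(d['score'],2),rc); print(np.array([atz(P,p,z)[:2] for p in b]), atz(P,rc[0],z))
E
```

```text
scene tube_mid 0.96 ((404.421875, 202.3614959716797), (48.897125244140625, 14.21213150024414), 12.200469017028809)
[[0.4133 0.0978]
 [0.3782 0.0618]
 [0.2852 0.1564]
 [0.3221 0.189 ]] [0.3494 0.127  0.038 ]
scene tube_mid 0.87 ((367.8507995605469, 234.61834716796875), (53.17241287231445, 16.310344696044922), 46.397178649902344)
[[0.5262 0.0976]
 [0.4794 0.082 ]
 [0.4633 0.2276]
 [0.5071 0.2391]] [0.4939 0.1643 0.038 ]
scene cradle 0.95 ((303.6156921386719, 151.40707397460938), (78.41081237792969, 28.325517654418945), 61.23235321044922)
[[ 0.5201 -0.3738]
 [ 0.4149 -0.3954]
 [ 0.4604 -0.0583]
 [ 0.5491 -0.0492]] [ 0.4884 -0.2059  0.012 ]
scene rest 0.9 ((366.5828552246094, 240.92543029785156), (53.442848205566406, 28.616823196411133), 48.012786865234375)
[[0.5438 0.1002]
 [0.4598 0.0752]
 [0.4479 0.2265]
 [0.5262 0.2446]] [0.4949 0.1647 0.008 ]
top tube_mid 0.81 ((265.9726257324219, 236.73971557617188), (16.01677131652832, 54.33140563964844), 83.9909896850586)
[[0.5054 0.2338]
 [0.5211 0.0993]
 [0.4814 0.0942]
 [0.4658 0.2277]] [0.4933 0.1638 0.038 ]
top tube_mid 0.75 ((210.2654266357
[... 275 characters left out ...]
 6.340191841125488)
[[ 0.4552 -0.059 ]
 [ 0.5469 -0.0696]
 [ 0.5186 -0.3487]
 [ 0.4279 -0.3335]] [ 0.4867 -0.203   0.012 ]
top cradle 0.4 ((447.5, 251.0), (6.0, 11.0), 90.0)
[[ 0.4721 -0.2809]
 [ 0.4724 -0.3088]
 [ 0.4573 -0.308 ]
 [ 0.457  -0.2802]] [ 0.4647 -0.2945  0.012 ]
top rest 0.73 ((270.48785400390625, 248.9288787841797), (11.323945999145508, 53.59039306640625), 80.31121826171875)
[[0.4673 0.2253]
 [0.4917 0.091 ]
 [0.4634 0.0855]
 [0.4391 0.2191]] [0.4653 0.1554 0.008 ]
top rest 0.59 ((410.5712890625, 241.2510223388672), (108.83439636230469, 35.795562744140625), 6.519801616668701)
[[ 0.4577 -0.0587]
 [ 0.5493 -0.0696]
 [ 0.5202 -0.3476]
 [ 0.4296 -0.3322]] [ 0.4888 -0.2024  0.008 ]
```

View pics/crop.png

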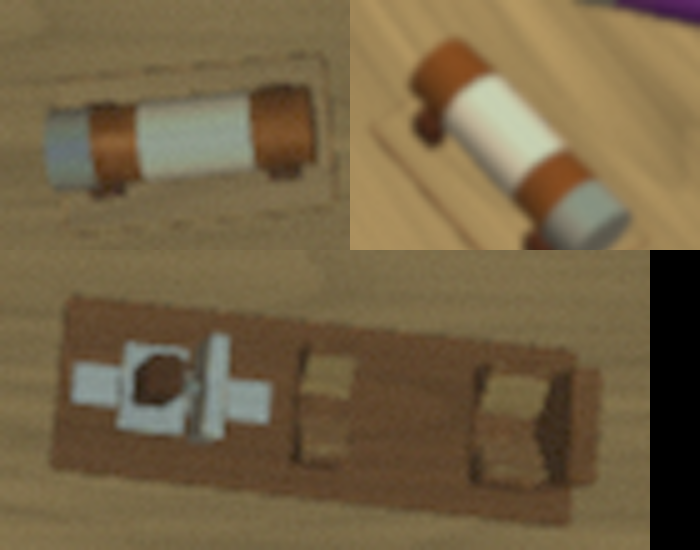

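The crop confirms it: the amber tube's lid end is at image left (+y). The cradle's jaw is towards +y and the stop towards -y.

```bash
cat >> h.py <<'E'
def plan(xyz,yaw,n,op=100):
    s=status.get_state(); p=np.array(s['tool_pos']); R0=Ro.from_quat(s['eef_rot'])
    a=np.radians(yaw); Rt=Ro.from_matrix(np.array([[np.cos(a),np.sin(a),0],[np.sin(a),-np.cos(a),0],[0,0,-1]]))
    rv=(R0.inv()*Rt).as_rotvec()/n; dp=(np.array(xyz)-p)/n
    for i in range(n):
        R=R0*Ro.from_rotvec(rv*i); d=R.inv().apply(dp)
        print([op]+[round(x,4) for x in d.tolist()]+[round(x,2) for x in np.degrees(rv).tolist()])
E
python3 - <<'E'
from h import *
print(cams.camera_params('wrist'))
plan([.42,-.2,.42],84.3,10)
E
```

```text
{'vfov': 59.433544635686786, 'cx': 316.45488893561463, 'cy': 199.95662130923787, 'tool_from_camera': array([[ 9.37741129e-05, -9.56727436e-01, -2.90985573e-01,
         7.54131229e-02],
       [ 9.99999995e-01,  8.50188311e-05,  4.27315486e-05,
        -6.23393274e-04],
       [-1.61431916e-05, -2.90985576e-01,  9.56727440e-01,
         1.99448794e-02],
       [ 0.00000000e+00,  0.00000000e+00,  0.00000000e+00,
         1.00000000e+00]])}
[100, 0.034, -0.0308, -0.0015, -0.0, 0.0, -6.68]
[100, 0.0374, -0.0266, -0.0015, -0.0, 0.0, -6.68]
[100, 0.0402, -0.0221, -0.0015, -0.0, 0.0, -6.68]
[100, 0.0425, -0.0173, -0.0015, -0.0, 0.0, -6.68]
[100, 0.0442, -0.0122, -0.0015, -0.0, 0.0, -6.68]
[100, 0.0454, -0.007, -0.0015, -0.0, 0.0, -6.68]
[100, 0.0459, -0.0017, -0.0015, -0.0, 0.0, -6.68]
[100, 0.0457, 0.0037, -0.0015, -0.0, 0.0, -6.68]
[100, 0.045, 0.009, -0.0015, -0.0, 0.0, -6.68]
[100, 0.0436, 0.0142, -0.0015, -0.0, 0.0, -6.68]
```

```bash
python3 - <<'E'
from h import *
plan([.487,-.16,.40],84,10)
E
```

```text
[100, 0.0416, -0.0326, 0.0005, -0.0, 0.0, -6.65]
[100, 0.0451, -0.0275, 0.0005, -0.0, 0.0, -6.65]
[100, 0.048, -0.0221, 0.0005, -0.0, 0.0, -6.65]
[100, 0.0502, -0.0164, 0.0005, -0.0, 0.0, -6.65]
[100, 0.0518, -0.0105, 0.0005, -0.0, 0.0, -6.65]
[100, 0.0527, -0.0044, 0.0005, -0.0, 0.0, -6.65]
[100, 0.0528, 0.0017, 0.0005, -0.0, 0.0, -6.65]
[100, 0.0523, 0.0078, 0.0005, -0.0, 0.0, -6.65]
[100, 0.051, 0.0138, 0.0005, -0.0, 0.0, -6.65]
[100, 0.0491, 0.0196, 0.0005, -0.0, 0.0, -6.65]
```

>>> play_rows:
  rows:
    - [100,0.042,-0.033,0,0,0,-6.6]
    - [100,0.045,-0.028,0,0,0,-6.6]
    - [100,0.048,-0.022,0,0,0,-6.6]
    - [100,0.05,-0.016,0,0,0,-6.6]
    - [100,0.052,-0.01,0,0,0,-6.6]
    - [100,0.053,-0.004,0,0,0,-6.6]
    - [100,0.053,0.002,0,0,0,-6.6]
    - [100,0.052,0.008,0,0,0,-6.6]

```text
clock: 2.4
tool_pos: [0.4307, -0.2469, 0.405]
eef_rot: [0.817, 0.577, 0.0, 0.0]
contact_force: [1.0, -0.6, -0.3]
opening: 0.998
finger_force: 0.0
```

>>> play_rows:
  rows:
    - [100,0.051,0.014,0,0,0,-6.6]
    - [100,0.049,0.02,0,0,0,-6.6]
    - [100,0,0,0,0,0,0]
    - [100,0,0,0,0,0,0]

```text
clock: 2.9
tool_pos: [0.4903, -0.1623, 0.4046]
eef_rot: [0.746, 0.666, -0.001, 0.0]
contact_force: [-0.6, -0.4, 0.6]
opening: 1.004
finger_force: 0.0
```

```bash
python3 - <<'E'
from h import *
np.set_printoptions(precision=4,suppress=True)
s=status.get_state(); print(s['tool_pos'],s['eef_rot'],s['clock'])
im=cams.snapshot('wrist'); save('w1',im); P=params('wrist',s)
for l in ['cradle','handle','stop','jaw','face_near','face_far']:
    for d in finder.spot_in('wrist',l)[:2]: print(l,round(d['score'],2),towr(P,d['at']),proj(P,towr(P,d['at'])))
E
```

```text
[ 0.4903 -0.1623  0.4046] [ 0.7463  0.6656 -0.0006  0.    ] 2.9
cradle 0.66 [ 0.4871 -0.1838  0.0115] [316.0911 185.7697]
handle 0.62 [ 0.4975 -0.1118  0.0619] [318.3405 121.8683]
jaw 0.69 [ 0.4988 -0.1315  0.072 ] [322.2967 145.0207]
face_near 0.61 [ 0.4633 -0.27    0.0349] [303.564  268.1974]
face_far 0.64 [ 0.5    -0.2727  0.037 ] [336.8691 267.9133]
```

View pics/w1.png

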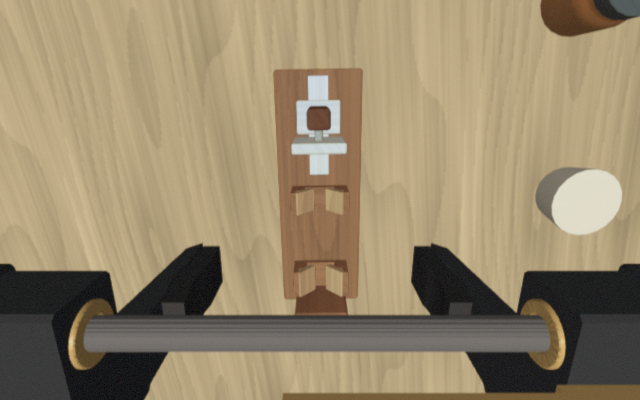

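Wrist view: the cradle base corners are near (275,70), (362,70), (284,297) and (357,298). The handle top is at (318,118), the jaw top spans rows 143–153 at columns 292–347, the V-blocks are at rows ~185–215 and 262–297, and the stop is below them. I'll fit the cradle pose.

```bash
cat > fit.py <<'E'
from h import *
from scipy.optimize import least_squares
np.set_printoptions(precision=4,suppress=True)
def sub(im,pts,w=4):
    g=cv2.cvtColor(im,cv2.COLOR_RGB2GRAY)
    return cv2.cornerSubPix(g,np.float32(pts).reshape(-1,1,2),(w,w),(-1,-1),(3,50,.01)).reshape(-1,2)
C=np.array([[-.045,.132,.012],[.045,.132,.012],[-.045,-.132,.012],[.045,-.132,.012]])
def place(v,X): c,s=np.cos(v[2]),np.sin(v[2]); X=np.atleast_2d(X); return np.c_[v[0]+c*X[:,0]-s*X[:,1],v[1]+s*X[:,0]+c*X[:,1],X[:,2]]
def fit(P,px,X=C):
    f=lambda v:np.ravel([proj(P,q)-p for q,p in zip(place(v,X),px)])
    return least_squares(f,[.487,-.203,-.1])
E
python3 - <<'E'
from fit import *
s=status.get_state(); P=params('wrist',s); im=cv2.imread('pics/w1.png')[:,:,::-1]
pw=sub(im,[(275,70),(362,70),(284,297),(357,298)]); print(pw.tolist()); a=fit(P,pw); print('wrist',a.x,np.degrees(a.x[2]),a.fun)
T=params('top'); it=cv2.imread('pics/a_top.png')[:,:,::-1]
pt=sub(it,[(355,253.4),(358.6,219.4),(459,264.6),(460,230)],3); print(pt.tolist()); b=fit(T,pt); print('top',b.x,np.degrees(b.x[2]),b.fun)
print('tri base corners',[tri(ray(P,p),ray(T,q)) for p,q in zip(pw,pt)])
print('tri handle top',tri(ray(P,(318,118)),ray(T,(377,236))))
v=a.x
for n,p,z in [('jawL',(292,153),.072),('jawR',(347,153),.072),('handle',(318.5,118),.093)]:
    q=atz(P,p,z); c,si=np.cos(v[2]),np.sin(v[2]); d=q[:2]-v[:2]; print(n,q,'cradle',c*d[0]+si*d[1],-si*d[0]+c*d[1])
print('seat',place(v,[0,-.045,.05]))
plan([.4935,.13,.40],96,7)
E
```

```text
[[273.8105773925781, 69.64181518554688], [361.66375732421875, 68.60136413574219], [284.1800842285156, 298.1099853515625], [357.3377685546875, 296.40399169921875]]
wrist [ 0.4898 -0.1946 -0.0992] -5.685169464877175 [-1.2106 -1.0302  1.1499 -1.4626 -0.3596  1.5677  0.4309  2.2942]
[[354.7401123046875, 253.61282348632812], [359.5084228515625, 218.0329132080078], [457.9350280761719, 265.1020202636719], [457.8323669433594, 228.82168579101562]]
top [ 0.4884 -0.1934 -0.0979] -5.607484828566008 [-0.5797 -0.3969 -2.0782  0.2253  0.4798 -0.441   2.1657  0.5101]
tri base corners [(array([ 0.457 , -0.0595, -0.002 ]), np.float64(0.0018506517967289)), (array([ 0.5438, -0.0699,  0.0322]), np.float64(5.853838550915713e-05)), (array([ 0.4308, -0.3216,  0.007 ]), np.float64(0.002557758866019068)), (array([ 0.5204, -0.32  ,  0.023 ]), np.float64(0.0003639487794930099))]
tri handle top (array([ 0.4973, -0.1099,  0.052 ]), np.float64(0.0019663484174616283))
jawL [ 0.4713 -0.1355  0.072 ] cradle -0.024283110752415956 0.056908321580462495
jawR [ 0.5202 -0.1412  0.072 ] cradle 0.025016208429082826 0.05615605150248649
handle [ 0.4984 -0.1064  0.093 ] cradle -0.00020701928058785776 0.0885473333722084
seat [[ 0.4853 -0.2394  0.05  ]]
[100, 0.0416, -0.0043, 0.0007, -0.0, 0.0, -1.8]
[100, 0.0417, -0.003, 0.0007, -0.0, 0.0, -1.8]
[100, 0.0418, -0.0017, 0.0007, -0.0, 0.0, -1.8]
[100, 0.0418, -0.0004, 0.0007, -0.0, 0.0, -1.8]
[100, 0.0418, 0.0009, 0.0007, -0.0, 0.0, -1.8]
[100, 0.0417, 0.0022, 0.0007, -0.0, 0.0, -1.8]
[100, 0.0416, 0.0035, 0.0007, -0.0, 0.0, -1.8]
```

>>> play_rows:
  rows:
    - [100,0.042,-0.004,0,0,0,-1.8]
    - [100,0.042,-0.003,0,0,0,-1.8]
    - [100,0.042,-0.002,0,0,0,-1.8]
    - [100,0.042,0,0,0,0,-1.8]
    - [100,0.042,0.001,0.03,0,0,-1.8]
    - [100,0.042,0.002,0.04,0,0,-1.8]
    - [100,0.042,0.003,0.04,0,0,-1.8]
    - [100,0,0,0,0,0,0]

```text
clock: 4.25
tool_pos: [0.492, 0.1365, 0.2925]
eef_rot: [0.666, 0.746, -0.001, -0.002]
contact_force: [0.4, -0.6, 0.9]
opening: 1.0
finger_force: 0.0
```

```bash
python3 - <<'E'
from fit import *
s=status.get_state(); print(s['tool_pos'],s['eef_rot'],s['clock'])
im=cams.snapshot('wrist'); save('w2',im); P=params('wrist',s)
for d in finder.spot_in('wrist','tube_mid')[:2]: print(round(d['score'],2),towr(P,d['at']),proj(P,towr(P,d['at'])))
for l,z in [('tube_mid',.038),('rest',.008)]:
  for d in finder.regions_of('wrist',l)[:1]:
    m=d['mask'].astype(np.uint8); c=max(cv2.findContours(m,0,1)[0],key=cv2.contourArea)
    rc=cv2.minAreaRect(c); b=cv2.boxPoints(rc); print(l,rc,b.tolist()); print(np.array([atz(P,p,z)[:2] for p in b]), atz(P,rc[0],z))
E
```

```text
[0.492  0.1365 0.2925] [ 0.6657  0.7462 -0.0008 -0.002 ] 4.25
0.89 [0.3663 0.2429 0.0341] [135.0128  19.4874]
0.72 [0.4924 0.1749 0.0564] [325.456  157.6837]
tube_mid ((325.0, 166.0), (204.0, 64.0), 90.0) [[293.0, 64.0], [357.0, 64.0], [357.0, 268.0], [293.0, 268.0]]
[[0.4658 0.2281]
 [0.5057 0.2326]
 [0.5265 0.0924]
 [0.4792 0.0869]] [0.4936 0.166  0.038 ]
rest ((283.8992614746094, 155.73095703125), (180.28086853027344, 24.565582275390625), 87.91743469238281) [[268.3489074707031, 66.09640502929688], [292.8982849121094, 65.20370483398438], [299.4496154785156, 245.36550903320312], [274.9002380371094, 246.25820922851562]]
[[0.4464 0.2268]
 [0.4636 0.2294]
 [0.482  0.0921]
 [0.462  0.0889]] [0.4629 0.1644 0.008 ]
```

View pics/w2.png

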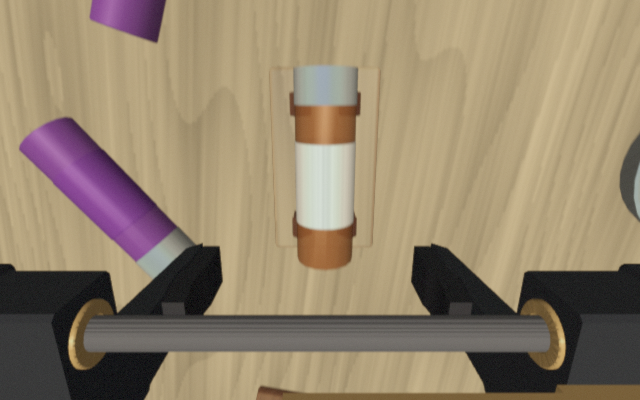

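Wrist view: the amber tube lies with its lid at the top (325,66) and its bottom end at (325,268), between the notched supports. The purple tubes are at the left. This gives a tube centre of about (0.494, 0.1645), axis yaw 6.8°, length 0.129 (matches), and surface z 0.056 (matches). I'll grasp it now.

```bash
python3 - <<'E'
from h import *
plan([.494,.1645,.21],96.8,3); print(); plan([.494,.1645,.185],96.8,4)
E
```

```text
[100, 0.011, 0.0012, 0.0285, 0.02, 0.02, -0.28]
[100, 0.011, 0.0013, 0.0285, 0.02, 0.02, -0.28]
[100, 0.011, 0.0013, 0.0285, 0.02, 0.02, -0.28]

[100, 0.0083, 0.0009, 0.0276, 0.02, 0.02, -0.21]
[100, 0.0083, 0.0009, 0.0276, 0.02, 0.02, -0.21]
[100, 0.0083, 0.001, 0.0276, 0.02, 0.02, -0.21]
[100, 0.0083, 0.001, 0.0276, 0.02, 0.02, -0.21]
```

>>> play_rows:
  rows:
    - [100,0.012,0.001,0.02,0,0,-0.3]
    - [100,0.012,0.001,0.025,0,0,-0.3]
    - [100,0.009,0.002,0.025,0,0,-0.2]
    - [100,0,0,0.02,0,0,0]
    - [100,0,0,0.017,0,0,0]
    - [100,0,0,0,0,0,0]

```text
clock: 5.2
tool_pos: [0.494, 0.1645, 0.1878]
eef_rot: [0.664, 0.748, -0.0, 0.0]
contact_force: [0.5, 0.4, 0.7]
opening: 1.001
finger_force: 0.0
```

>>> play_rows:
  rows:
    - [40,0,0,0,0,0,0]
    - [30,0,0,0,0,0,0]
    - [30,0,0,0,0,0,0]
    - [30,0,0,0,0,0,0]
    - [30,0,0,0,0,0,0]
    - [30,0,0,0,0,0,0]
  grip_force: 15

```text
clock: 5.95
tool_pos: [0.4933, 0.166, 0.1877]
eef_rot: [0.663, 0.749, -0.0, -0.0]
contact_force: [-1.3, -0.2, 2.1]
opening: 0.445
finger_force: 15.0
```

>>> play_rows:
  rows:
    - [30,0,0,-0.03,0,0,0]
    - [30,0,0,-0.045,0,0,0]
    - [30,0,0,-0.045,0,0,0]
    - [30,0,0,0,0,0,0]

```text
clock: 6.45
tool_pos: [0.4945, 0.1664, 0.3104]
eef_rot: [0.663, 0.748, 0.003, 0.001]
contact_force: [0.4, 0.4, -0.8]
opening: 0.445
finger_force: 15.0
```

```bash
python3 - <<'E'
from h import *
s=status.get_state();print(s['opening'],s['finger_force'],s['contact_force'],s['tool_pos'])
plan([.4856,-.2288,.305],84.35,10,30)
E
```

```text
0.4448909337327817 14.997559189796448 [ 0.38501185  0.43047828 -0.79197799] [0.49448908 0.16636412 0.31035774]
[30, -0.0391, -0.0056, 0.0004, 0.03, -0.02, 1.25]
[30, -0.0392, -0.0048, 0.0004, 0.03, -0.02, 1.25]
[30, -0.0393, -0.0039, 0.0005, 0.03, -0.02, 1.25]
[30, -0.0394, -0.003, 0.0005, 0.03, -0.02, 1.25]
[30, -0.0395, -0.0022, 0.0005, 0.03, -0.02, 1.25]
[30, -0.0395, -0.0013, 0.0005, 0.03, -0.02, 1.25]
[30, -0.0395, -0.0005, 0.0005, 0.03, -0.02, 1.25]
[30, -0.0395, 0.0004, 0.0005, 0.03, -0.02, 1.25]
[30, -0.0395, 0.0013, 0.0005, 0.03, -0.02, 1.25]
[30, -0.0395, 0.0021, 0.0005, 0.03, -0.02, 1.25]
```

>>> play_rows:
  rows:
    - [30,-0.039,-0.006,0,0,0,1.3]
    - [30,-0.039,-0.005,0,0,0,1.3]
    - [30,-0.039,-0.004,0,0,0,1.2]
    - [30,-0.039,-0.003,0,0,0,1.2]
    - [30,-0.039,-0.002,0,0,0,1.3]
    - [30,-0.04,-0.001,0,0,0,1.2]
    - [30,-0.04,0,0,0,0,1.3]
    - [30,-0.04,0,0,0,0,1.2]

```text
clock: 7.45
tool_pos: [0.4857, -0.1514, 0.3063]
eef_rot: [0.726, 0.688, -0.001, -0.001]
contact_force: [0.9, 0.4, -0.6]
opening: 0.451
finger_force: 15.0
```

>>> play_rows:
  rows:
    - [30,-0.04,0.001,0,0,0,1.3]
    - [30,-0.04,0.002,0,0,0,1.2]
    - [30,0,0,0,0,0,0]
    - [30,0,0,0,0,0,0]

```text
clock: 7.95
tool_pos: [0.4837, -0.2293, 0.3067]
eef_rot: [0.74, 0.672, -0.0, -0.001]
contact_force: [0.3, 1.1, -0.7]
opening: 0.444
finger_force: 15.0
```

```bash
python3 - <<'E'
from fit import *
s=status.get_state(); print(s['tool_pos'],s['eef_rot'],s['clock'],s['opening'])
im=cams.snapshot('wrist'); P=params('wrist',s)
v=[.489,-.194,np.radians(-5.65)]
o=im.copy()
X=[[-.045,.132,.012],[.045,.132,.012],[-.025,.0565,.072],[.025,.0565,.072],[0,.0885,.093],[-.023,.012,.044],[.023,.012,.044]]
for q in place(v,X):
    p=proj(P,q); print(p); cv2.circle(o,tuple(int(round(a)) for a in p),2,(0,255,0),-1)
save('w3',o); save('w3raw',im)
E
```

```text
[ 0.4837 -0.2293  0.3067] [ 0.7404  0.6721 -0.0001 -0.0011] 7.95 0.44401962350827834
[253.7028 -48.4009]
[387.0896 -48.1717]
[277.0146  64.0602]
[364.2342  64.2409]
[321.3906  -9.2515]
[286.3719 136.7021]
[353.3744 136.8562]
```

View pics/w3.png

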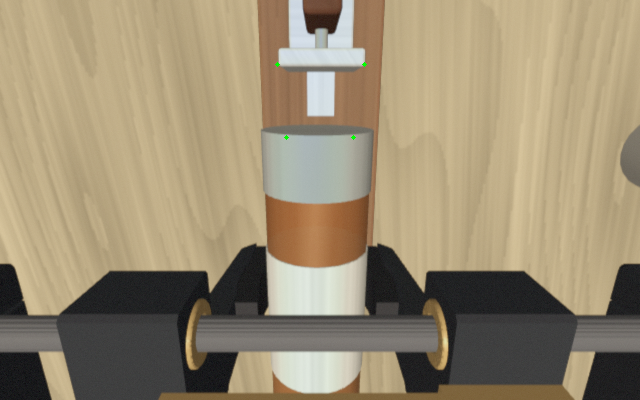

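Wrist view over the cradle: the jaw's top edge is at row ~67, columns 278–365. The prediction was row 64 and about 1 px to the left, so the cradle pose is good to about 1–2 mm. The tube is centred at column 317, straight in the grip. I'll shift 2 mm and lower it.

>>> play_rows:
  rows:
    - [30,0.001,0.002,0.02,0,0,0]
    - [30,0,0,0.03,0,0,0]
    - [30,0,0,0.025,0,0,0]
    - [30,0,0,0.015,0,0,0]
    - [30,0,0,0.005,0,0,0]
    - [30,0,0,0,0,0,0]
    - [30,0,0,0,0,0,0]

```text
clock: 8.88
tool_pos: [0.4864, -0.2294, 0.2135]
eef_rot: [0.741, 0.672, 0.0, 0.001]
contact_force: [-0.1, -0.6, -1.4]
opening: 0.443
finger_force: 15.0
```

>>> play_rows:
  rows:
    - [30,0,0,0.005,0,0,0]
    - [30,0,0,0.004,0,0,0]
    - [30,0,0,0.002,0,0,0]
    - [30,0,0,0,0,0,0]

```text
clock: 9.38
tool_pos: [0.4861, -0.2293, 0.2015]
eef_rot: [0.741, 0.672, -0.0, -0.0]
contact_force: [-0.2, 0.1, -1.2]
opening: 0.449
finger_force: 15.0
```

>>> play_rows:
  rows:
    - [30,0,0,0.001,0,0,0]
    - [30,0,0,0.001,0,0,0]
    - [30,0,0,0,0,0,0]
    - [30,0,0,0,0,0,0]

```text
clock: 9.88
tool_pos: [0.4862, -0.2293, 0.1998]
eef_rot: [0.741, 0.672, 0.0, 0.0]
contact_force: [-0.9, -1.1, 1.2]
opening: 0.448
finger_force: 15.0
```

>>> play_rows:
  rows:
    - [60,0,0,0,0,0,0]
    - [90,0,0,0,0,0,0]
    - [90,0,0,0,0,0,0]
    - [90,0,0,0,0,0,0]
    - [90,0,0,0,0,0,0]
    - [90,0,0,-0.02,0,0,0]
    - [90,0,0,-0.04,0,0,0]
    - [90,0,0,-0.04,0,0,0]

```text
clock: 10.88
tool_pos: [0.4859, -0.2292, 0.3006]
eef_rot: [0.741, 0.672, -0.0, -0.0]
contact_force: [1.4, 0.1, -0.5]
opening: 0.903
finger_force: 0.0
```

>>> play_rows:
  rows:
    - [90,0,0,-0.04,0,0,0]
    - [90,0,0,-0.02,0,0,0]
    - [90,0,0,0,0,0,0]
    - [90,0,0,0,0,0,0]

```text
clock: 11.38
tool_pos: [0.4857, -0.2293, 0.3588]
eef_rot: [0.741, 0.672, -0.001, -0.001]
contact_force: [-0.4, -1.0, -1.0]
opening: 0.9
finger_force: 0.0
```

```bash
python3 - <<'E'
from fit import *
s=status.get_state(); print(s['tool_pos'],s['eef_rot'],s['clock'],s['opening'])
im=cams.snapshot('wrist'); P=params('wrist',s)
v=[.4895,-.194,np.radians(-5.65)]
o=im.copy()
for d in finder.regions_of('wrist','tube_mid')[:1]:
    m=d['mask'].astype(np.uint8); c=max(cv2.findContours(m,0,1)[0],key=cv2.contourArea); print(d['score'],cv2.minAreaRect(c))
X=[[-.02,.029,.05],[.02,.029,.05],[0,.029,.07],[-.025,.0565,.072],[.025,.0565,.072],[-.01,.0795,.093],[.01,.0795,.093],[-.01,.0975,.093],[.01,.0975,.093]]
for q in place(v,X):
    p=proj(P,q); print(p); cv2.circle(o,tuple(int(round(a)) for a in p),2,(0,255,0),-1)
save('w4',o); save('w4raw',im)
E
```

```text
[ 0.4857 -0.2293  0.3588] [ 0.7407  0.6718 -0.0005 -0.0006] 11.375 0.9002496056762831
0.81 ((318.0, 188.0), (158.0, 50.0), 90.0)
[292.6036 108.1786]
[342.7173 108.2472]
[317.7016 109.2994]
[282.8479  69.7005]
[352.7501  69.7867]
[302.2931  29.2646]
[333.5993  29.2988]
[301.9902  -2.4246]
[334.0463  -2.3932]
```

View pics/w4.png

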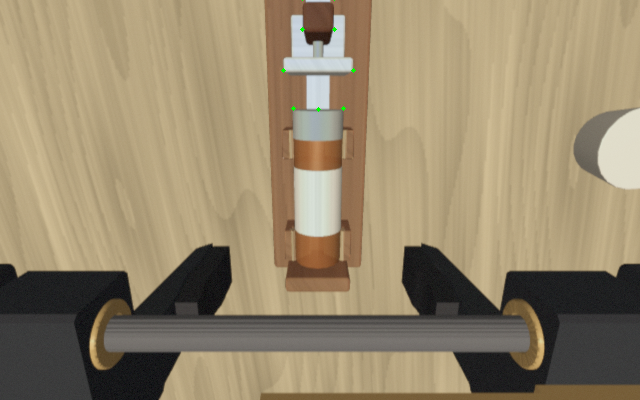

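Wrist view: the tube lies in both V-blocks, lid end at row 109, centred at column 318. The stop is at row ~275, the jaw face at row ~72, and the handle top at columns 303–334, rows 2–30. I'll close the fingers and go behind the handle.

```bash
python3 - <<'E'
from h import *
plan([.5016,-.0721,.30],84.35,5,0)
E
```

```text
[0, 0.0316, 0.0001, 0.0117, -0.03, -0.01, 0.02]
[0, 0.0316, 0.0001, 0.0117, -0.03, -0.01, 0.02]
[0, 0.0316, 0.0001, 0.0117, -0.03, -0.01, 0.02]
[0, 0.0316, 0.0001, 0.0117, -0.03, -0.01, 0.02]
[0, 0.0316, 0.0001, 0.0117, -0.03, -0.01, 0.02]
```

>>> play_rows:
  rows:
    - [0,0.032,0,0.005,0,0,0]
    - [0,0.032,0,0.01,0,0,0]
    - [0,0.032,0,0.014,0,0,0]
    - [0,0.032,0,0.014,0,0,0]
    - [0,0.03,0,0.015,0,0,0]
    - [0,0,0,0.03,0,0,0]
    - [0,0,0,0.03,0,0,0]
    - [0,0,0,0.006,0,0,0]
  grip_force: 20

```text
clock: 12.48
tool_pos: [0.5006, -0.0717, 0.2336]
eef_rot: [0.74, 0.672, -0.002, -0.001]
contact_force: [-1.0, -0.5, 0.2]
opening: 0.021
finger_force: 0.0
```

>>> play_rows:
  rows:
    - [0,0,0,0,0,0,0]
    - [0,0,0,0,0,0,0]

```text
clock: 12.72
tool_pos: [0.5018, -0.0721, 0.2365]
eef_rot: [0.741, 0.672, 0.001, 0.0]
contact_force: [0.3, -0.3, -0.0]
opening: 0.007
finger_force: 0.0
```

>>> play_rows:
  rows:
    - [0,-0.005,0,0.002,0,0,0]
    - [0,-0.005,0,0,0,0,0]
    - [0,-0.005,0,0,0,0,0]
    - [0,-0.005,0,0,0,0,0]
    - [0,-0.005,0,0,0,0,0]
    - [0,-0.005,0,0,0,0,0]
    - [0,0,0,0,0,0,0]

```text
clock: 13.6
tool_pos: [0.4986, -0.1026, 0.2337]
eef_rot: [0.741, 0.672, -0.0, 0.0]
contact_force: [0.5, 0.3, 1.0]
opening: 0.006
finger_force: 0.5
```

>>> play_rows:
  rows:
    - [0,-0.004,0,0,0,0,0]
    - [0,-0.004,0,0,0,0,0]
    - [0,-0.004,0,0,0,0,0]
    - [0,-0.003,0,0,0,0,0]
    - [0,0,0,0,0,0,0]

```text
clock: 14.22
tool_pos: [0.4971, -0.1172, 0.2337]
eef_rot: [0.741, 0.672, -0.0, 0.0]
contact_force: [-0.1, 2.5, 1.3]
opening: 0.007
finger_force: 1.1
```

>>> play_rows:
  rows:
    - [0,-0.003,0,0,0,0,0]
    - [0,-0.003,0,0,0,0,0]
    - [0,0,0,0,0,0,0]

```text
clock: 14.6
tool_pos: [0.4966, -0.1231, 0.2337]
eef_rot: [0.741, 0.672, -0.0, 0.0]
contact_force: [1.6, 3.1, 0.6]
opening: 0.007
finger_force: 1.6
```

>>> play_rows:
  rows:
    - [0,-0.002,0,0,0,0,0]
    - [0,-0.002,0,0,0,0,0]
    - [0,0,0,0,0,0,0]

```text
clock: 14.98
tool_pos: [0.4962, -0.1267, 0.2337]
eef_rot: [0.741, 0.672, 0.0, -0.0]
contact_force: [0.6, 4.0, 1.5]
opening: 0.01
finger_force: 2.3
```

>>> play_rows:
  rows:
    - [0,-0.002,0,0,0,0,0]
    - [0,0,0,0,0,0,0]
    - [0,0,0,0,0,0,0]

```text
clock: 15.35
tool_pos: [0.496, -0.1282, 0.2337]
eef_rot: [0.74, 0.672, 0.0, -0.0]
contact_force: [0.1, 5.8, 0.9]
opening: 0.003
finger_force: 2.8
```

>>> play_rows:
  rows:
    - [0,-0.002,0,0,0,0,0]
    - [0,0,0,0,0,0,0]
    - [0,0,0,0,0,0,0]

```text
clock: 15.72
tool_pos: [0.4959, -0.1298, 0.2337]
eef_rot: [0.74, 0.672, 0.001, -0.0]
contact_force: [1.2, 7.1, 1.5]
opening: 0.007
finger_force: 3.4
```

>>> play_rows:
  rows:
    - [0,-0.002,0,0,0,0,0]
    - [0,0,0,0,0,0,0]
    - [0,0,0,0,0,0,0]

```text
clock: 16.1
tool_pos: [0.4957, -0.1313, 0.2337]
eef_rot: [0.74, 0.673, 0.001, -0.001]
contact_force: [-0.1, 8.2, 1.1]
opening: 0.003
finger_force: 3.9
```

```bash
python3 - <<'E'
from fit import *
s=status.get_state(); print(s['tool_pos'],s['contact_force'])
im=cams.snapshot('top'); P=params('top')
c=cv2.resize(im[205:275,340:480],None,fx=4,fy=4,interpolation=cv2.INTER_CUBIC)
save('t5',c)
E
```

```text
[ 0.4957 -0.1313  0.2337] [-0.0684  8.1612  1.1063]
```

>>> play_rows:
  rows:
    - [0,0.005,0,0,0,0,0]
    - [0,0.015,0,0,0,0,0]
    - [0,0,0,-0.03,0,0,0]
    - [0,0,0,-0.05,0,0,0]
    - [0,0,0,-0.045,0,0,0]
    - [0,0,0,0,0,0,0]

```text
clock: 16.9
tool_pos: [0.4983, -0.113, 0.3615]
eef_rot: [0.741, 0.671, 0.001, 0.003]
contact_force: [-0.3, 0.6, -0.5]
opening: 0.0
finger_force: 0.0
```

```bash
python3 - <<'E'
from h import *
plan([.4851,-.2388,.36],84.35,4,0)
E
```

```text
[0, -0.0316, -0.0002, 0.0004, 0.08, 0.02, -0.0]
[0, -0.0316, -0.0002, 0.0004, 0.08, 0.02, -0.0]
[0, -0.0316, -0.0002, 0.0004, 0.08, 0.02, -0.0]
[0, -0.0316, -0.0002, 0.0004, 0.08, 0.02, -0.0]
```

>>> play_rows:
  rows:
    - [0,-0.032,0,0,0.1,0,0]
    - [0,-0.032,0,0,0.1,0,0]
    - [0,-0.032,0,0,0.1,0,0]
    - [0,-0.031,0,0,0,0,0]
    - [0,0,0,0,0,0,0]
    - [0,0,0,0,0,0,0]

```text
clock: 17.65
tool_pos: [0.485, -0.2381, 0.3579]
eef_rot: [0.74, 0.672, -0.002, -0.003]
contact_force: [-0.7, 0.3, 0.8]
opening: -0.0
finger_force: 0.0
```

```bash
python3 - <<'E'
from fit import *
s=status.get_state(); print(s['tool_pos'],s['eef_rot'],s['contact_force'],s['clock'])
im=cams.snapshot('wrist'); P=params('wrist',s); save('w5',im)
v=[.4895,-.194,np.radians(-5.65)]
for q in place(v,[[0,-.045,.05],[0,.02,.07],[0,-.11,.07]]): print(proj(P,q))
E
```

```text
[ 0.485  -0.2381  0.3579] [ 0.7403  0.6722 -0.002  -0.0028] [-0.7475  0.254   0.7938] 17.65
[319.1251 187.7392]
[319.5329 109.9006]
[318.7866 267.8051]
```

View pics/w5.png

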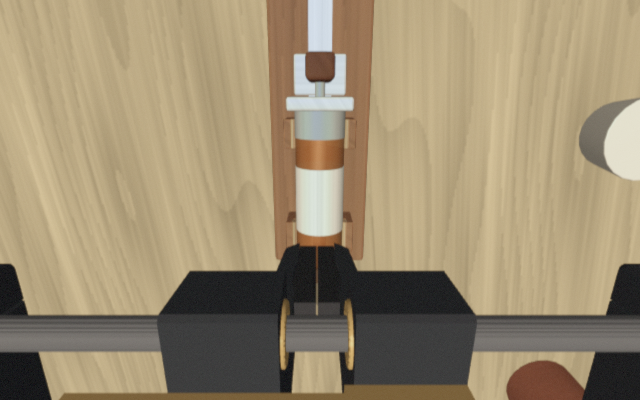

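Wrist view: the jaw plate (rows 97–110) bears on the lid end at the predicted seat position (row 110), and the tube is straight at column 319. I'll descend and press.

>>> play_rows:
  rows:
    - [0,0,0,0.03,0,0,0]
    - [0,0,0,0.035,0,0,0]
    - [0,0,0,0.025,0,0,0]
    - [0,0,0,0.015,0,0,0]
    - [0,0,0,0.005,0,0,0]
    - [0,0,0,0,0,0,0]
    - [0,0,0,0,0,0,0]

```text
clock: 18.58
tool_pos: [0.4849, -0.2393, 0.2495]
eef_rot: [0.741, 0.672, -0.001, -0.001]
contact_force: [-0.5, -0.0, -0.3]
opening: 0.004
finger_force: 0.0
```

>>> play_rows:
  rows:
    - [0,0,0,0.002,0,0,0]
    - [0,0,0,0.002,0,0,0]
    - [0,0,0,0.002,0,0,0]
    - [0,0,0,0,0,0,0]
    - [0,0,0,0,0,0,0]

```text
clock: 19.2
tool_pos: [0.4846, -0.2392, 0.2427]
eef_rot: [0.741, 0.672, -0.002, -0.002]
contact_force: [0.3, 0.4, -0.3]
opening: 0.008
finger_force: 0.0
```

>>> play_rows:
  rows:
    - [0,0,0,0.002,0,0,0]
    - [0,0,0,0.001,0,0,0]
    - [0,0,0,0.001,0,0,0]
    - [0,0,0,0,0,0,0]
    - [0,0,0,0,0,0,0]

```text
clock: 19.82
tool_pos: [0.4845, -0.2392, 0.2387]
eef_rot: [0.741, 0.672, -0.002, -0.002]
contact_force: [-0.3, -0.9, 0.2]
opening: 0.008
finger_force: 0.0
```

>>> play_rows:
  rows:
    - [0,0,0,0.001,0,0,0]
    - [0,0,0,0.001,0,0,0]
    - [0,0,0,0,0,0,0]
    - [0,0,0,0,0,0,0]

```text
clock: 20.32
tool_pos: [0.4845, -0.2392, 0.2367]
eef_rot: [0.741, 0.672, -0.002, -0.002]
contact_force: [0.5, -0.0, -1.0]
opening: 0.004
finger_force: 0.0
```

>>> play_rows:
  rows:
    - [0,0,0,0.001,0,0,0]
    - [0,0,0,0,0,0,0]
    - [0,0,0,0,0,0,0]

```text
clock: 20.7
tool_pos: [0.4846, -0.2392, 0.2364]
eef_rot: [0.741, 0.672, -0.002, -0.002]
contact_force: [-0.7, 0.9, 7.0]
opening: 0.005
finger_force: 3.0
```

>>> play_rows:
  rows:
    - [0,0,0,0.001,0,0,0]
    - [0,0,0,0,0,0,0]
    - [0,0,0,0,0,0,0]

```text
clock: 21.08
tool_pos: [0.4846, -0.2391, 0.2362]
eef_rot: [0.741, 0.672, -0.002, -0.001]
contact_force: [-2.8, 1.1, 14.0]
opening: 0.002
finger_force: 7.1
```

>>> play_rows:
  rows:
    - [0,0,0,-0.0005,0,0,0]
    - [0,0,0,0,0,0,0]
    - [0,0,0,0,0,0,0]
    - [0,0,0,0,0,0,0]

```text
clock: 21.58
tool_pos: [0.4846, -0.2391, 0.2363]
eef_rot: [0.741, 0.672, -0.002, -0.001]
contact_force: [-2.1, 0.3, 9.3]
opening: 0.003
finger_force: 5.0
```

```bash
python3 - <<'E'
from fit import *
s=status.get_state(); print(s['contact_force'],s['tool_pos'])
a=cams.snapshot('top');b=cams.snapshot('scene')
k=lambda m:cv2.resize(m,None,fx=5,fy=5,interpolation=cv2.INTER_CUBIC)
A=k(a[205:275,345:475]);B=k(b[105:195,255:340]); h=max(len(A),len(B))
save('f6',cv2.resize(np.hstack([np.pad(x,((0,h-len(x)),(0,0),(0,0))) for x in (A,B)]),(798,334)))
s=status.get_state(); print(s['contact_force'])
E
```

```text
[-2.1436  0.321   9.2943] [ 0.4846 -0.2391  0.2363]
[-2.1381  0.6638 10.4478]
```

View pics/f6.png

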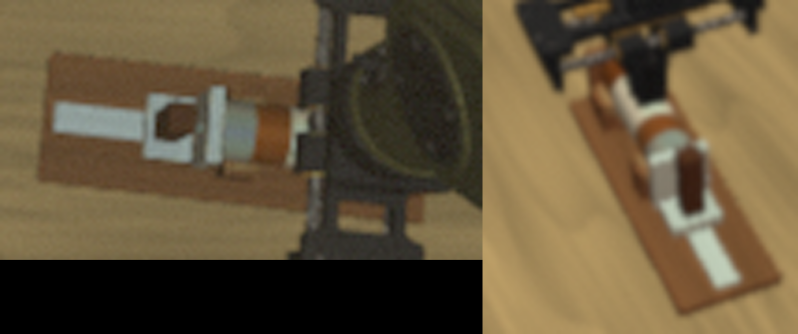

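The final view shows the jaw shut against the lid and the fingers pressing on the label at about 10 N. I'm handing it in.

```bash
python3 -c "
from plant import r; print(r.finish_job())"
```

```text
the job is handed in; nothing more can be done
None
```

I handed the job in after about 22 s of the 61 s: the tube lies in both V-blocks, the jaw was pushed shut with about 8 N and left, and the fingers are pressing the tube's middle at about 10 N; no pass or fail came back.

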